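# Check the blade-clamp screw of the slicer

### The arm

A 6-joint arm with a two-finger parallel gripper is mounted at the origin on the work surface. World frame = base frame: x ahead of the robot, y to its left, z up, the work surface at z = 0. Lengths are in m, angles in rad, forces in N, time in s.
With the tool pointing down it reaches from about 0.375 to 0.975 m from the base axis. Payload 3.8 kg.
Tool frame: the origin (TCP) lies between the finger pads; the fingertips stand 22 mm ahead of it and the grasp point (between the pads) lies 3 mm ahead of it (bot.finger_overhang is the distance from the TCP to the fingertips, in m); x points along the fingers, y is the direction in which the jaws open and shut, and the axes are right-handed (so a half turn about x gives the same grasp; the last joint's range is limited). The gripper opens to 85 mm and grips with 20 to 120 N. Pads are 22 mm wide; open, the fingers measure 114 mm over their backs; the gripper's body (76 mm by 85 mm) begins 54 mm behind the grasp point. The pads swing forward as they close: fully open they stand 13 mm farther back than shut.
Start: joints at [-1.155, 0.264, 1.604, -0, 1.274, -0.037], TCP at [0.295, -0.607, 0.253] pointing down, gripper open.
Joint ranges: [-2.63, 2.63], [-0.94, 2.18], [0.31, 2.57], [-1.31, 4.45], [0, 2.66], [-2.55, 2.55]. Speed limits (rad/s): [2.57, 2.57, 3.14, 3.14, 3.14, 3.14].

### API

Orientations are given as a rotation vector (axis times angle).
In Python, from workcell import bot gives the robot as it stands. The module is installed in compiled form; this text tells all that it offers.
- The arm moves only by the tool arm_command, never from a script. Its argument "series" is a list that holds one entry, the list of rows, each a list of 7 numbers: the turn, a rotation vector about the tool's x, y, z in rad, then the shift along the tool's x, y, z in cm, then the opening, from 0 (shut) to 1 (fully open). In form: [[[rx, ry, rz, x, y, z, grip], ...]]. A call has 1 to 10 rows; each row shifts and turns the pose as measured when the row begins, along the tool's axes as they then stand; what a row does not reach is not made up. A row lasts 1/10 s, in which the tool goes at most 50 mm and 8.59 degrees, less where a joint would pass 70% of its speed; a pose out of reach is approached as far as the arm can. A call is refused whole if a number of a shift passes 5 or a number of a turn 0.15, either way. A call with a gripper value outside its range is refused whole. The fingers move at their own pace and stop on an object; "newtons" is the grip in N (left out, the last holds). Time passes only in rows, so rows that do not move let the fingers close. It gives the time, the measured TCP pose, the force and the opening at its end, in the units of the state.
- bot.read_state(): the state, without advancing time (a new reading comes with each control period).
- bot.read_camera(name): name is "scene" or "side" or "wrist"; returns (picture, depth): 384x512x3 uint8, blue, green, red; 384x512 float32, m along the optical axis (not along the pixel's ray), 0 where there is no reading.
- bot.camera_info(name): a dict with "K" (3x3 intrinsics, pixels), "extrinsics" (4x4, takes a point from camera to world coordinates). Camera axes: x right, y down, z forward; pixel columns grow to the right and rows downward; lengths in m; the calibration is good to about 2 mm. A picture is of the moment at which its call begins: read the wrist's pose just before it. camera_info takes no time and is no camera call; for the wrist camera it gives the pose at the moment of the call.
- bot.finish_job(): hands the job in, once; it reports no verdict.
The state is a dict: "time": time; "q": joint angles; "joint_vel": joint speeds; "joint_torque": joint torques, N m; "tool_pos": TCP position; "tcp_rot": TCP orientation; "wrist_force": force on the tool from outside, world axes, zero at the start; "torque": the same for the moment, N m; "width": opening from 0.0 (shut) to 1.0 (fully open).
Only numpy, scipy, OpenCV 4.12 (cv2) and the standard library are available. Lean on these libraries where they do the work, as an engineer would, in place of code of your own. Each camera call takes 0.05 s, during which the arm holds its last target.

### The job

Check that the blade-clamp screw of the vegetable slicer is tight: swing its crank handle clockwise (seen from above) through its free play until it takes hold, then load it to 1 newton metre and keep that torque on steadily for two seconds without the screw itself turning; do not overload it (stay under 1.4 newton metres). Then swing the handle gently back to the parked end of its free play without loosening the screw, let go, and leave the things around where they are.

Things in the scene. Friction and masses are not known exactly. Their poses are not given: they have to be found in the camera images.
- slicer: Low hand slicer of aluminium and steel, fixed to the counter, about 200 x 300 mm and 96 mm high at its pusher. Origin on the counter under the axis of the clamp screw; z up. The white blade cassette and pusher lie towards its -y; the crank handle swings above its +y side, which is free.
- pivot (a point): Centre of the crank handle's 36 mm wide steel hub, 82 mm above the counter, on the upright axis of the clamp screw (clamp arm, screw, hub and handle are all centred on it).
- grip (a point): Point on the upright black grip post at the end of the crank handle, on the post's axis, 112 mm above the counter and 90 mm out from the screw axis. The post is round, 18 mm thick, its top 140 mm above the counter; it stands on a level round steel bar 12 mm thick whose top is 88 mm above the counter. The post does not spin on the bar. The bar goes 34 mm past the axis on the other side.
- handle (a joint): Free play of the crank handle on the screw, rad: 0 = parked end, growing clockwise seen from above to 0.9 = where it takes hold of the screw. Both ends are firm stops; between them only light friction (0.04 N m). At 0 the bar points 130 degrees anticlockwise from the slicer's +x, at 0.9 about 78 degrees. It stays where it is left.
- windup (a joint): Stiff torsion spring between the screw and the handle's stops, rad: 0 unloaded, positive when the handle pushes the screw clockwise, 30 N m per rad, so 1 N m is 0.033 rad. The torque is the horizontal force square to the bar times its distance from the axis (11 N at the grip post gives 1 N m, and moves the post only 3 mm).
- clamp_screw (a joint): Turning of the clamp screw itself, rad, clockwise positive, 0 at the start. A firm pinch on the grip post also passes a twist (up to about 0.5 N m, either way) that counts towards the torque; a loose grip or plain push does not. The screw is stuck tight and stays at 0, but slips in either direction if given more than 1.7 N m.
- plate: Bystander: white dinner plate, 220 mm wide, 22 mm high; origin under its centre.
- squeeze_bottle: Bystander: white bottle with red cap, 56 mm thick, 150 mm high, origin under its centre.
- steel_pot: Bystander: small open steel pot, 80 mm wide (about 130 mm over its two handles), 70 mm high, origin under its centre.

How it is judged:
By the outcome, as a careful person would: the job done as asked, in the order asked, and still so for the second after the job is handed in, with the robot touching nothing.
It also fails if it takes over 58 s, if anything falls off the work surface, if the arm or the gripper's body presses on something with over 40 N, if the wrist force passes 120 N, or if a joint passes its speed limit or range.

## Working session

There is one attempt and no reset: what is moved stays moved. The work goes in short steps, Python scripts to look and compute and a tool call to move; the robot and the scene stay as the last step left them, time stands still between calls to the robot, and variables do not carry over. Pictures are saved under pics/ and viewed, and the job is handed in when it is done.

Besides the shell and the picture viewer there is one more tool, called as a command line: name --argument value ..., lists and objects as JSON in quotes. arm_command: Moves the arm, as the interface text tells. Its arguments: {"type":"object","properties":{"series":{"type":"array"},"newtons":{"type":"number"}},"required":["series"]}

```bash
mkdir -p pics; cat > h.py <<'E'
import numpy as np, cv2
from workcell import bot
from scipy.spatial.transform import Rotation as R
def snap(n,f):
    im,d=bot.read_camera(n); ci=bot.camera_info(n)
    cv2.imwrite(f'pics/{f}.png',im); np.savez(f'pics/{f}.npz',im=im,d=d,K=ci['K'],E=ci['extrinsics']); return im,d,ci
def ld(f):
    z=np.load(f'pics/{f}.npz'); return z['im'],z['d'],z['K'],z['E']
def pts(d,K,E):
    v,u=np.mgrid[:d.shape[0],:d.shape[1]]
    K=np.array(K);E=np.array(E)
    c=np.stack([(u-K[0,2])/K[0,0]*d,(v-K[1,2])/K[1,1]*d,d,np.ones_like(d)],-1)
    return (c@E.T)[...,:3]
def st():
    s=bot.read_state()
    for k in ['time','q','tool_pos','tcp_rot','wrist_force','torque','width']: print(k,np.round(s[k],4))
    print('R',np.round(R.from_rotvec(s['tcp_rot']).as_matrix(),3).tolist())
    return s
E
python3 - <<'E'
from h import *
st()
for n in ['scene','side','wrist']:
    im,d,ci=snap(n,n+'0'); print(n,np.round(ci['K'],1).tolist(),np.round(ci['extrinsics'],3).tolist())
E
```

```text
time 0.0
q [-1.1549  0.2648  1.6054 -0.      1.2737 -0.0369]
tool_pos [ 0.295  -0.6064  0.252 ]
tcp_rot [ 1.9705  0.4562 -1.9713]
wrist_force [-1.2909 -0.107  -0.0995]
torque [-0.0357  0.0004 -0.0065]
width 1.0027
R [[-0.001, 0.437, -0.899], [0.002, -0.899, -0.437], [-1.0, -0.002, -0.0]]
scene [[397.1, 0.0, 256.8], [0.0, 397.1, 191.4], [0.0, 0.0, 1.0]] [[0.593, 0.59, -0.548, 1.093], [0.805, -0.439, 0.399, -0.386], [-0.005, -0.678, -0.735, 0.814], [0.0, 0.0, 0.0, 1.0]]
side [[498.5, 0.0, 255.3], [0.0, 498.5, 186.6], [0.0, 0.0, 1.0]] [[-0.753, -0.439, 0.49, -0.181], [-0.658, 0.485, -0.577, 0.877], [0.015, -0.757, -0.654, 1.059], [0.0, 0.0, 0.0, 1.0]]
wrist [[288.1, 0.0, 249.1], [0.0, 288.1, 193.7], [0.0, 0.0, 1.0]] [[0.438, -0.861, -0.257, 0.36], [-0.899, -0.421, -0.122, -0.574], [-0.003, 0.284, -0.959, 0.373], [0.0, 0.0, 0.0, 1.0]]
```

View pics/scene0.png

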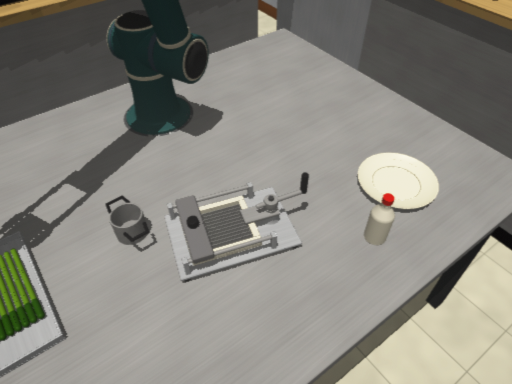

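View pics/side0.png

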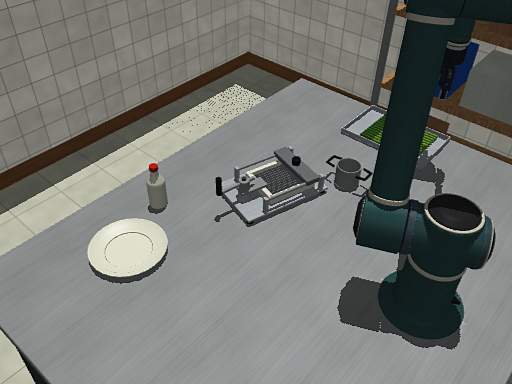

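View pics/wrist0.png

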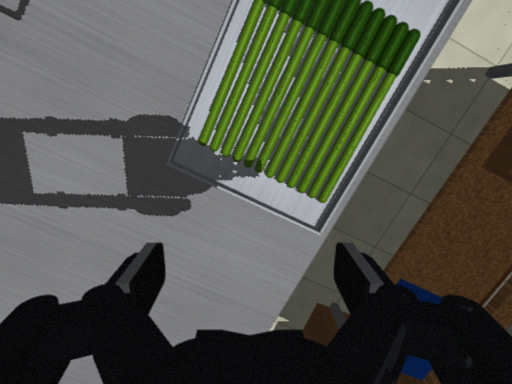

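The scene view shows the grip post at about (305,183) and the hub at about (270,200). In the side view the post is at about (219,186) and the hub at about (243,184). The +y side is free: the plate and bottle stand well beyond it and the pot is on the far side. Next I'll measure the post and hub.

```bash
python3 - <<'E'
from h import *
for f,(x0,x1,y0,y1) in {'scene0':(255,325,165,220),'side0':(205,265,165,210)}.items():
    im,d,K,E=ld(f); P=pts(d,K,E)
    crop=cv2.resize(im[y0:y1,x0:x1],None,fx=10,fy=10,interpolation=cv2.INTER_NEAREST); cv2.imwrite(f'pics/{f}_c.png',crop[:600,:800])
    m=np.zeros(im.shape[:2],bool); m[y0:y1,x0:x1]=True
    blk=m&(im.max(2)<45)&(P[...,2]>.09)&(P[...,2]<.16)
    v,u=np.nonzero(blk); print(f,'black',blk.sum(),u.min(),u.max(),v.min(),v.max(),np.median(P[blk],0).round(4),P[blk][:,2].min(),P[blk][:,2].max())
    top=blk&(P[...,2]>.136); print('top',top.sum(),P[top].mean(0).round(4) if top.any() else '')
    # axis ray: centroid column per row, at surface; push back by ~ 7mm along horizontal view dir
    g=blk&(P[...,2]>.095)&(P[...,2]<.136); c=np.median(P[g],0); vd=c-E[:3,3]; vd[2]=0; vd/=np.linalg.norm(vd)
    print('axis est',(c+vd*.0075).round(4))
    hub=m&(P[...,2]>.08)&(P[...,2]<.10)&~blk
    print('hub/bar pts',hub.sum()); v,u=np.nonzero(hub)
    for q in list(zip(u,v,*P[hub].T.round(3)))[::6]: print(*q,end=' | ')
    print()
E
```

```text
scene0 black 76 301 307 174 190 [0.62   0.0995 0.1206] 0.09141564167794847 0.14164314776644615
top 16 [0.6182 0.1018 0.1396]
axis est [0.6152 0.1042 0.1151]
hub/bar pts 336
300 187 0.613 0.096 0.099 | 306 189 0.622 0.108 0.092 | 306 190 0.623 0.107 0.09 | 299 191 0.614 0.093 0.088 | 305 191 0.621 0.106 0.085 | 295 192 0.609 0.084 0.085 | 301 192 0.618 0.096 0.085 | 289 193 0.604 0.068 0.088 | 295 193 0.612 0.081 0.087 | 301 193 0.617 0.097 0.08 | 271 194 0.582 0.029 0.09 | 290 194 0.609 0.068 0.088 | 296 194 0.615 0.082 0.084 | 269 195 0.584 0.022 0.093 | 282 195 0.598 0.051 0.086 | 288 195 0.607 0.063 0.086 | 294 195 0.613 0.077 0.082 | 268 196 0.587 0.016 0.096 | 274 196 0.593 0.03 0.092 | 283 196 0.604 0.049 0.089 | 289 196 0.609 0.065 0.083 | 266 197 0.584 0.012 0.093 | 272 197 0.595 0.022 0.096 | 278 197 0.597 0.039 0.086 | 284 197 0.607 0.05 0.087 | 290 197 0.612 0.065 0.082 | 269 198 0.595 0.013 0.098 | 276 198 0.602 0.029 0.094 | 282 198 0.607 0.044 0.088 | 263 199 0.584 0.003 0.09 | 269 199 0.597 0.011 0.098 | 276 199 0.604 0.027 0.093 | 282 199 0.606 0.045 0.082 | 266 200 0
[... 999 characters left out ...]
.092 | 249 179 0.586 0.005 0.087 | 239 180 0.605 0.029 0.087 | 247 180 0.582 0.019 0.094 | 240 181 0.591 0.04 0.098 | 246 181 0.582 0.023 0.093 | 240 182 0.591 0.039 0.093 | 246 182 0.581 0.024 0.09 | 238 183 0.596 0.042 0.089 | 244 183 0.577 0.037 0.096 | 234 184 0.603 0.054 0.088 | 240 184 0.593 0.038 0.084 | 246 184 0.576 0.03 0.088 | 236 185 0.595 0.053 0.088 | 246 185 0.578 0.027 0.082 | 234 186 0.599 0.058 0.085 | 227 187 0.61 0.076 0.086 | 233 187 0.598 0.063 0.085 | 229 188 0.603 0.075 0.086 | 224 189 0.61 0.089 0.087 | 230 189 0.598 0.076 0.085 | 226 190 0.602 0.089 0.088 | 224 191 0.606 0.094 0.084 | 222 192 0.607 0.101 0.084 | 218 193 0.61 0.114 0.088 | 218 194 0.607 0.117 0.087 |
```

```bash
python3 - <<'E'
from h import *
# slicer outline: points with z .01-.1 seen
for f in ['scene0','side0']:
    im,d,K,E=ld(f);P=pts(d,K,E)
    m=(P[...,2]>.008)&(P[...,2]<.2)&(P[...,0]>.3)&(P[...,0]<1.2)&(abs(P[...,1])<.8)
    n,l,s,c=cv2.connectedComponentsWithStats(m.astype(np.uint8))
    for i in range(1,n):
        if s[i,4]>80: q=P[l==i]; print(f,s[i],q.min(0).round(3),q.max(0).round(3),cv2.minAreaRect(q[:,:2].astype(np.float32)))
E
```

```text
scene0 [ 358  153   80   91 3050] [0.588 0.17  0.008] [0.816 0.496 0.152] ((0.6997578740119934, 0.32988855242729187), (0.21648909151554108, 0.3308072090148926), 3.5669283866882324)
scene0 [ 164  172  145  109 8681] [ 0.427 -0.255  0.008] [0.703 0.112 0.142] ((0.5726301670074463, -0.05852968990802765), (0.3529209792613983, 0.20472124218940735), 73.1141128540039)
scene0 [ 105  196   44   48 1231] [ 0.336 -0.324  0.008] [ 0.485 -0.244  0.072] ((0.41078975796699524, -0.2841495871543884), (0.14884479343891144, 0.07965748012065887), 1.5719977617263794)
scene0 [  0 243  64 132 684] [ 0.302 -0.634  0.008] [ 0.587 -0.511  0.026] ((0.46580198407173157, -0.5228144526481628), (0.11219718307256699, 0.3101276159286499), 67.02686309814453)
scene0 [   0  249   45   92 2234] [ 0.3   -0.619  0.009] [ 0.518 -0.529  0.023] ((0.40923601388931274, -0.5738070607185364), (0.08992788940668106, 0.218258798122406), 89.97976684570312)
side0 [342 105  45  42 631] [ 0.423 -0.733  0.008] [ 0.587 -0.5    0.025] ((0.5063248872756958, -0.6161811351776123), (0.16093730926513672, 0.23501871526241302), 1.383537530899047
[... 203 characters left out ...]
2   77 4526] [ 0.425 -0.235  0.008] [0.694 0.119 0.14 ] ((0.5717278122901917, -0.053470224142074585), (0.35357266664505005, 0.20801280438899994), 73.6836929321289)
side0 [326 155  47  33 767] [ 0.332 -0.326  0.008] [ 0.483 -0.217  0.09 ] ((0.4065920412540436, -0.27977415919303894), (0.08855405449867249, 0.15696752071380615), 75.13082885742188)
side0 [146 163  22  45 661] [0.753 0.178 0.008] [0.81  0.233 0.155] ((0.7780604362487793, 0.20861367881298065), (0.0555972158908844, 0.045790717005729675), 55.31734848022461)
side0 [  88  218   80   59 2097] [0.587 0.277 0.008] [0.808 0.498 0.028] ((0.6975953578948975, 0.38855838775634766), (0.2190156877040863, 0.21703507006168365), 36.646121978759766)
```

arm_command --series '[[[0,0,0,0,-3.0,-3.6,1],[0,0,0,0,-3.0,-3.6,1],[0,0,0,0,-3.0,-3.6,1],[0,0,0,0,-3.0,-3.6,1],[0,0,0,0,-3.0,-3.6,1],[0,0,0,0,-3.0,-3.6,1],[0,0,0,0,-3.0,-3.6,1],[0,0,0,0,-3.0,-3.6,1],[0,0,0,0,-3.0,-3.6,1],[0,0,0,0,-3.0,-3.6,1]]]'

```text
time: 1.15
tool_pos: [0.4906, -0.1691, 0.2482]
tcp_rot: [1.977, 0.447, -1.981]
wrist_force: [1.1, -0.6, 0.5]
width: 1.0
```

```bash
python3 - <<'E'
from h import *
st()
for f in ['scene0','side0']:
    im,d,K,E=ld(f);P=pts(d,K,E)
    m=(P[...,2]>.01)&(P[...,2]<.04)&(P[...,0]>.4)&(P[...,0]<.75)&(P[...,1]>-.26)&(P[...,1]<.13)
    q=P[m]; print(len(q),np.percentile(q[:,2],[5,50,95]),cv2.minAreaRect(q[:,:2].astype(np.float32)))
E
```

```text
time 1.15
q [-0.3812 -0.027   1.9371  0.0022  1.2357  0.7481]
tool_pos [ 0.4906 -0.1691  0.2482]
tcp_rot [ 1.9766  0.4474 -1.9811]
wrist_force [ 1.0915 -0.5631  0.5239]
torque [ 0.0422 -0.0552  0.0025]
width 1.0002
R [[-0.003, 0.427, -0.904], [0.003, -0.904, -0.427], [-1.0, -0.004, 0.001]]
4158 [0.01911387 0.02251654 0.03840557] ((0.557068943977356, -0.10987444221973419), (0.3541073799133301, 0.2048618495464325), 73.3975601196289)
2149 [0.01592466 0.0221359  0.03876162] ((0.5526890158653259, -0.10842026770114899), (0.3636881709098816, 0.20874029397964478), 71.98324584960938)
```

arm_command --series '[[[-0.145,0,0,0,0,0,1],[-0.145,0,0,0,0,0,1],[-0.145,0,0,0,0,0,1],[-0.145,0,0,0,0,0,1],[-0.145,0,0,0,0,0,1],[-0.145,0,0,0,0,0,1],[0,0,0,0,0,-4.0,1],[0,0,0,0,0,-4.5,1],[0,0,0,0,0,-4.5,1],[0,0,0,0,0,-4.5,1]]]'

```text
time: 2.15
tool_pos: [0.5312, 0.0104, 0.246]
tcp_rot: [1.38, 1.097, -1.384]
wrist_force: [0.1, -0.4, -0.7]
width: 0.997
```

arm_command --series '[[[0,0,0,0,0.8,-4.0,1],[0,0,0,0,0.8,-3.0,1],[0,0,0,0,0,0,1]]]'

```text
time: 2.45
tool_pos: [0.5635, 0.0826, 0.2455]
tcp_rot: [1.377, 1.101, -1.379]
wrist_force: [0.2, 0.4, -0.8]
width: 0.999
```

```bash
python3 - <<'E'
from h import *
st(); snap('wrist','wrist1')
E
```

```text
time 2.45
q [0.0978 0.0742 1.8386 0.0073 1.2348 0.3246]
tool_pos [0.5635 0.0826 0.2455]
tcp_rot [ 1.3768  1.1015 -1.3792]
wrist_force [ 0.2181  0.3504 -0.8347]
torque [0.0068 0.088  0.0302]
width 0.9993
R [[-0.007, 0.974, -0.227], [0.006, -0.227, -0.974], [-1.0, -0.008, -0.005]]
```

View pics/wrist1.png

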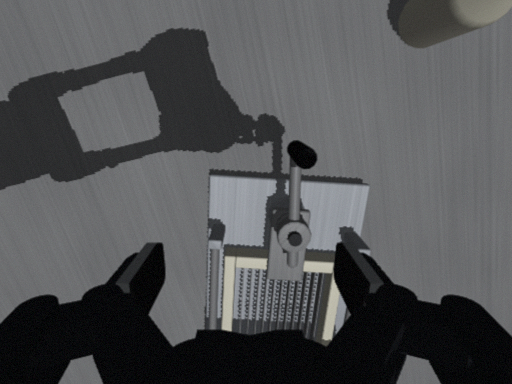

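The wrist view shows the hub at about (293,236) and the post at about (303,154), with the bar nearly in line with the slicer's y axis. So the handle isn't at its parked end but somewhere around 0.7 rad. I'll measure this more exactly.

```bash
python3 - <<'E'
from h import *
im,d,K,E=ld('wrist1');P=pts(d,K,E);Z=P[...,2]
cv2.imwrite('pics/w1c.png',cv2.resize(im[130:330,195:380],None,fx=3,fy=3,interpolation=cv2.INTER_CUBIC))
roi=np.zeros(Z.shape,bool); roi[130:300,200:375]=1
def circ(m,n):
    q=P[m]; print(n,m.sum(),q.mean(0).round(4),cv2.minEnclosingCircle(q[:,:2].astype(np.float32)),np.percentile(q[:,2],[5,50,95]).round(4))
circ(roi&(Z>.136)&(Z<.145),'posttop')
for a,b in [(.086,.09),(.09,.094),(.094,.1),(.1,.11)]:
    m=roi&(Z>a)&(Z<b)
    m[:180]=0
    if m.sum()>5: circ(m,f'{a}-{b}')
bar=roi&(Z>.08)&(Z<.0885); bar[:165]=0;bar[215:]=0
q=P[bar]; print('bar',bar.sum(),q[:,:2].min(0),q[:,:2].max(0)); vx,vy,x0,y0=cv2.fitLine(q[:,:2].astype(np.float32),cv2.DIST_L2,0,.01,.01).ravel(); print('line',np.degrees(np.arctan2(vy,vx)),x0,y0)
base=roi&(Z>.015)&(Z<.028)&(im.min(2)>110); 
print('base',base.sum(),np.median(Z[base])); 
q=P[base];print(cv2.minAreaRect(q[:,:2].astype(np.float32)))
E
```

```text
posttop 375 [0.6137 0.1068 0.139 ] ((0.6137948632240295, 0.10636834055185318), 0.008933506906032562) [0.1372 0.1391 0.1405]
0.086-0.09 491 [0.5984 0.0382 0.0874] ((0.5956270098686218, 0.02972894161939621), 0.048437174409627914) [0.0862 0.0872 0.0895]
0.09-0.094 614 [0.5945 0.02   0.0914] ((0.5949415564537048, 0.01886647939682007), 0.01763087511062622) [0.0903 0.0913 0.0925]
0.094-0.1 155 [0.5946 0.019  0.0972] ((0.5943031311035156, 0.018213097006082535), 0.007561550475656986) [0.0957 0.0973 0.0986]
bar 570 [0.59410129 0.039652  ] [0.61490885 0.09204072]
line 77.78515 0.60452706 0.066531435
base 7946 0.021452987812858537
((0.5815652012825012, -0.02491113543510437), (0.17701882123947144, 0.1990242600440979), 73.34829711914062)
```

```bash
python3 - <<'E'
from h import *
im,d,K,E=ld('wrist1');P=pts(d,K,E);Z=P[...,2]
roi=(Z>.012)&(Z<.03); roi[:165]=0; roi[300:]=0; roi[:,:195]=0; roi[:,375:]=0
# far (+y) edge of base: per column first row
v=[];
for u in list(range(214,268,3))+list(range(305,360,3)):
    r=np.nonzero(roi[:,u])[0]
    if len(r): v.append(P[r[0]+1,u])
v=np.array(v); print(v[::6].round(4)); a=cv2.fitLine(v[:,:2].astype(np.float32),cv2.DIST_HUBER,0,.001,.001).ravel(); print('edge +y angle',np.degrees(np.arctan2(a[1],a[0])))
for lo in (0,1):
    v=[]
    for r in range(182,225,3):
        c=np.nonzero(roi[r,:])[0]; c=c[(c<260)] if lo==0 else c[c>310]
        if len(c): v.append(P[r,c[1] if lo==0 else c[-2]])
    v=np.array(v); a=cv2.fitLine(v[:,:2].astype(np.float32),cv2.DIST_HUBER,0,.001,.001).ravel(); print('side',lo,np.degrees(np.arctan2(a[1],a[0])),a[2:],v[:2].round(4).tolist())
E
```

```text
[[0.5176 0.0884 0.0205]
 [0.5387 0.0812 0.0214]
 [0.5598 0.0748 0.0205]
 [0.6252 0.0553 0.0183]
 [0.6464 0.0494 0.0194]
 [0.6678 0.0431 0.0194]
 [0.6885 0.0362 0.0213]]
edge +y angle -16.707024
side 0 74.823616 [0.5025149  0.05143519] [[0.5116, 0.0797, 0.0217], [0.5093, 0.0762, 0.0212]]
side 1 73.15281 [0.6918032  0.00563023] [[0.6882, 0.0375, 0.0157], [0.6991, 0.0325, 0.0214]]
```

View pics/w1c.png

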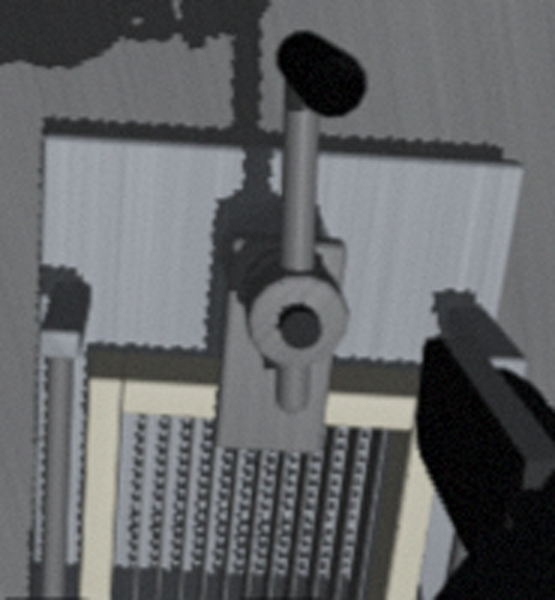

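The pivot is at (0.5947, 0.0188) and the post at (0.6138, 0.1065), giving a radius of 0.0897 m, which matches. The slicer's yaw is about −16.6°. The bar points at 77.7° in the world, so the handle is at about 0.62 rad: 113.4° is parked and about 61.8° is where it takes hold. I'll straddle the post with a loose grip.

arm_command --series '[[[0,0,0,0,2.2,-1.8,0.5],[0,0,0,0,2.2,-1.7,0.5],[0,0,0,0,0,0,0.5],[0,0,0,0,0,0,0.5]]]'

```text
time: 2.9
tool_pos: [0.6119, 0.102, 0.243]
tcp_rot: [1.372, 1.101, -1.388]
wrist_force: [0.2, 0.4, 0.5]
width: 0.502
```

```bash
cat > tgt.py <<'E'
from h import *
import sys
PV=np.array([.5947,.0188]); 
def rel(th,z,off=0,r=.0897):
    """th bar angle deg; off = tool offset along cw tangent (m)"""
    s=bot.read_state(); Rm=R.from_rotvec(s['tcp_rot']).as_matrix(); t=np.radians(th)
    T=np.array([np.sin(t),-np.cos(t),0])
    p=np.r_[PV+r*np.array([np.cos(t),np.sin(t)]),z]+off*T
    X=np.array([0,0,-1.]); Rt=np.c_[X,T,np.cross(X,T)]
    dv=R.from_matrix(Rm.T@Rt).as_rotvec()
    u=s['tool_pos'][:2]-PV
    print('t',s['time'],'pos',np.round(s['tool_pos'],4),'r,ang',np.hypot(*u).round(4),np.degrees(np.arctan2(u[1],u[0])).round(2),'tangent-ang(bar equiv)',np.degrees(np.arctan2(Rm[1,1],Rm[0,1])).round(2)+90,'F',np.round(s['wrist_force'],2),'Ftan',round(float(np.array(s['wrist_force'])@T),2),'torque',np.round(s['torque'],3),'w',s['width'])
    print('shift cm',(Rm.T@(p-s['tool_pos'])*100).round(2),'turn',dv.round(3))
if __name__=='__main__':
    rel(*map(float,sys.argv[1:]))
E
python3 tgt.py 77.7 0.117
```

```text
t 2.9 pos [0.6119 0.102  0.243 ] r,ang 0.085 78.3 tangent-ang(bar equiv) 76.76 F [0.17 0.4  0.51] Ftan 0.08 torque [-0.027  0.049  0.049] w 0.5019813402687474
shift cm [12.6   0.25 -0.48] turn [-0.016  0.001  0.013]
```

arm_command --series '[[[-0.016,0,0.013,3.0,0.25,-0.5,0.5],[0,0,0,3.0,0,0,0.5],[0,0,0,0,0,0,0.5],[0,0,0,0,0,0,0.5]]]'

```text
time: 3.3
tool_pos: [0.6132, 0.1018, 0.1837]
tcp_rot: [1.367, 1.096, -1.369]
wrist_force: [0.6, 0.5, 0.2]
width: 0.499
```

```bash
python3 tgt.py 77.7 0.117; python3 - <<'E'
from h import *
snap('wrist','wrist2')
E
```

```text
t 3.3 pos [0.6132 0.1018 0.1837] r,ang 0.0851 77.42 tangent-ang(bar equiv) 77.47 F [0.56 0.5  0.23] Ftan 0.44 torque [-0.04  -0.004 -0.001] w 0.4990819595043089
shift cm [ 6.67 -0.05 -0.48] turn [-0.004  0.002 -0.001]
```

View pics/wrist2.png

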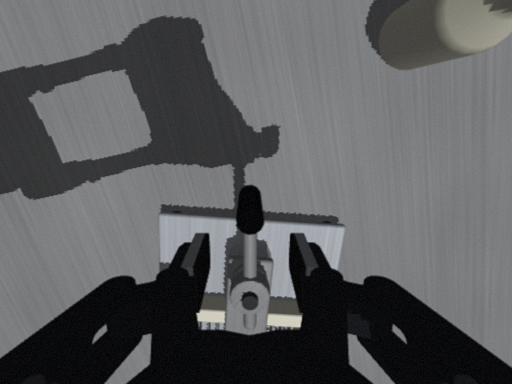

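The post at (250,205) sits centred between the fingers at x≈205 and x≈298. I'll lower the tool around it.

arm_command --series '[[[0,0,0,1.7,0,-0.5,0.5],[0,0,0,2.5,0,-0.2,0.5],[0,0,0,2.3,0,0,0.5],[0,0,0,0,0,0,0.5],[0,0,0,0,0,0,0.5]]]'

```text
time: 3.85
tool_pos: [0.6185, 0.1091, 0.122]
tcp_rot: [1.375, 1.089, -1.361]
wrist_force: [0.3, 0.2, 0.9]
width: 0.502
```

```bash
python3 tgt.py 77.7 0.117; python3 - <<'E'
from h import *
snap('wrist','wrist3')
E
```

```text
t 3.85 pos [0.6185 0.1091 0.122 ] r,ang 0.0934 75.21 tangent-ang(bar equiv) 77.39 F [0.28 0.18 0.88] Ftan 0.24 torque [-0.008  0.009  0.043] w 0.5015001933776897
shift cm [ 0.49 -0.41  0.37] turn [-0.005 -0.002 -0.011]
```

View pics/wrist3.png

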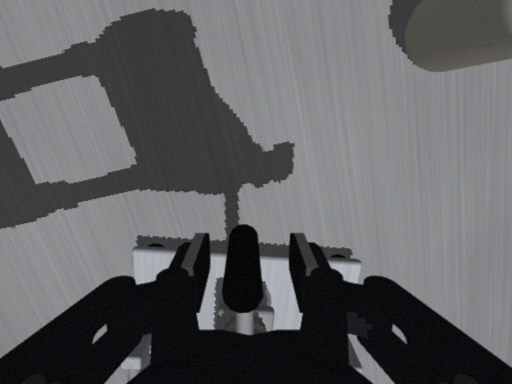

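arm_command --series '[[[0.01,0,0,0.2,0.3,0.2,0.5],[0.04,0,0,0.2,0.4,0.2,0.5],[0.045,0,0,0,0.4,0.02,0.5],[0.045,0,0,0,0.4,0.02,0.5],[0.045,0,0,0,0.4,0.02,0.5],[0.045,0,0,0,0.4,0.02,0.5]]]'

```text
time: 4.5
tool_pos: [0.644, 0.0973, 0.1255]
tcp_rot: [1.554, 0.944, -1.521]
wrist_force: [-0.4, 0.6, 0.1]
width: 0.499
```

```bash
python3 tgt.py 61.8 0.117 0.0123; python3 - <<'E'
from h import *
snap('wrist','wrist4')
E
```

```text
t 4.5 pos [0.644  0.0973 0.1255] r,ang 0.0927 57.89 tangent-ang(bar equiv) 63.59 F [-0.38  0.64  0.11] Ftan -0.64 torque [ 0.04   0.118 -0.012] w 0.49881985467418016
shift cm [0.85 0.57 0.3 ] turn [ 0.031 -0.01  -0.018]
```

View pics/wrist4.png

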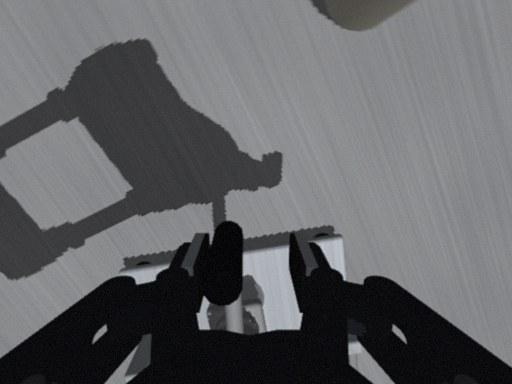

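The left (trailing) pad now touches the post and the handle is swinging. About 6 mm remains before it takes hold, so I'll approach slowly.

arm_command --series '[[[0.015,0,-0.01,0.4,0.1,0.15,0.5],[0.015,0,-0.01,0.4,0.1,0.1,0.5],[0,0,0,0.2,0.1,0,0.5]]]'

```text
time: 4.85
tool_pos: [0.6482, 0.0933, 0.1178]
tcp_rot: [1.575, 0.94, -1.554]
wrist_force: [-0.1, 0.9, -0.9]
width: 0.5
```

```bash
python3 tgt.py 61.8 0.117 0.0123
```

```text
t 4.85 pos [0.6482 0.0933 0.1178] r,ang 0.0917 54.3 tangent-ang(bar equiv) 61.71 F [-0.12  0.86 -0.92] Ftan -0.51 torque [0.086 0.105 0.005] w 0.4999163079142818
shift cm [0.08 0.03 0.12] turn [-0.002 -0.013 -0.001]
```

arm_command --series '[[[0,0,0,0.1,0.15,0,0.5],[0,0,0,0.1,0.15,0,0.5]]]'

```text
time: 5.05
tool_pos: [0.6505, 0.0919, 0.1153]
tcp_rot: [1.575, 0.941, -1.555]
wrist_force: [-2.1, 2.3, 2.5]
width: 0.498
```

```bash
python3 tgt.py 61.8 0.117 0.0123
```

```text
t 5.05 pos [0.6505 0.0919 0.1153] r,ang 0.092 52.63 tangent-ang(bar equiv) 61.72 F [-2.06  2.3   2.49] Ftan -2.9 torque [ 0.329  0.467 -0.034] w 0.4976673682694558
shift cm [-0.17 -0.24  0.11] turn [-0.001 -0.013  0.001]
```

```bash
cat > mon.py <<'E'
from h import *
import sys
n=int(sys.argv[1]); th=np.radians(61.8); T=np.array([np.sin(th),-np.cos(th),0]); N=np.array([np.cos(th),np.sin(th),0])
A=[]
def rec():
    s=bot.read_state(); F=np.array(s['wrist_force']);M=np.array(s['torque']); p=np.array(s['tool_pos'])-[.5947,.0188,0]
    A.append([s['time'],-F@T,-F@N,F[2],-M@N,M@T,p@T*1000,p@N*1000,p[2]*1000])  # M=(L Fy,-L Fx): M.N = L*(Fy Nx - Fx Ny) = -L F.T
rec()
for i in range(n): bot.read_camera('wrist'); rec()
A=np.array(A); print('t Ftan Frad Fz Mtan(L*F) Mrad ptan prad z'); print(A.round(2) if n<12 else A[::max(1,n//10)].round(2)); print('mean',A.mean(0).round(3),'std',A.std(0).round(2),'L',(A[:,4].mean()/A[:,1].mean()).round(3))
E
python3 mon.py 6
```

```text
t Ftan Frad Fz Mtan(L*F) Mrad ptan prad z
[[ 5.0500e+00  2.9000e+00 -1.0600e+00  2.4900e+00 -5.7000e-01  7.0000e-02
   1.4650e+01  9.0810e+01  1.1531e+02]
 [ 5.1000e+00  1.8000e+00  1.0300e+00  2.3400e+00 -4.1000e-01  6.0000e-02
   1.4580e+01  9.0780e+01  1.1511e+02]
 [ 5.1500e+00  2.0500e+00 -1.3000e-01  1.1000e+00 -3.8000e-01  1.0000e-02
   1.4490e+01  9.0780e+01  1.1522e+02]
 [ 5.2000e+00  2.3800e+00  8.0000e-02  1.2000e-01 -3.6000e-01 -1.0000e-02
   1.4520e+01  9.0740e+01  1.1531e+02]
 [ 5.2500e+00  2.5200e+00  3.7000e-01  5.1000e-01 -4.3000e-01 -2.0000e-02
   1.4530e+01  9.0720e+01  1.1535e+02]
 [ 5.3000e+00  2.8600e+00  4.2000e-01  1.6100e+00 -4.4000e-01  0.0000e+00
   1.4540e+01  9.0700e+01  1.1537e+02]
 [ 5.3500e+00  2.3000e+00  2.8000e-01  8.0000e-01 -4.2000e-01 -1.0000e-02
   1.4580e+01  9.0720e+01  1.1542e+02]]
mean [ 5.20000e+00  2.40200e+00  1.43000e-01  1.28100e+00 -4.29000e-01
  1.60000e-02  1.45570e+01  9.07500e+01  1.15298e+02] std [0.1  0.37 0.59 0.84 0.06 0.03 0.05 0.04 0.1 ] L -0.179
```

Contact is made and holding steadily at about 2.4 N (0.21 N m), and the moment channel agrees with a 0.179 m lever. I'll load further in small steps.

arm_command --series '[[[0,0,0,0,0.12,0,0.5]]]'

```text
time: 5.45
tool_pos: [0.651, 0.0916, 0.1154]
tcp_rot: [1.574, 0.942, -1.555]
wrist_force: [-3.4, 2.0, 1.0]
width: 0.502
```

```bash
python3 mon.py 4
```

```text
t Ftan Frad Fz Mtan(L*F) Mrad ptan prad z
[[ 5.4500e+00  3.9200e+00 -2.1000e-01  1.0400e+00 -6.6000e-01  1.0000e-01
   1.5250e+01  9.0740e+01  1.1535e+02]
 [ 5.5000e+00  4.3300e+00 -5.3000e-01  5.6000e-01 -6.6000e-01  6.0000e-02
   1.5320e+01  9.0760e+01  1.1530e+02]
 [ 5.5500e+00  4.1600e+00 -4.6000e-01  2.2200e+00 -6.2000e-01  5.0000e-02
   1.5290e+01  9.0760e+01  1.1529e+02]
 [ 5.6000e+00  3.8000e+00 -5.7000e-01  1.1400e+00 -6.8000e-01  4.0000e-02
   1.5280e+01  9.0760e+01  1.1530e+02]
 [ 5.6500e+00  3.8200e+00 -3.8000e-01  6.9000e-01 -7.0000e-01  7.0000e-02
   1.5360e+01  9.0760e+01  1.1532e+02]]
mean [ 5.55000e+00  4.00600e+00 -4.30000e-01  1.13000e+00 -6.67000e-01
  6.10000e-02  1.53010e+01  9.07570e+01  1.15314e+02] std [0.07 0.21 0.12 0.59 0.03 0.02 0.04 0.01 0.02] L -0.166
```

arm_command --series '[[[0,0,0,0,0.15,0,0.5],[0,0,0,0,0.18,0,0.5]]]'

```text
time: 5.85
tool_pos: [0.6527, 0.0909, 0.115]
tcp_rot: [1.573, 0.945, -1.558]
wrist_force: [-5.7, 3.7, 1.3]
width: 0.5
```

```bash
python3 mon.py 4
```

```text
t Ftan Frad Fz Mtan(L*F) Mrad ptan prad z
[[  5.85   6.74  -0.55   1.29  -1.17   0.19  17.07  90.93 115.01]
 [  5.9    5.61  -0.46   2.58  -1.2    0.18  17.06  90.92 114.93]
 [  5.95   6.87  -0.9    2.42  -1.1    0.17  16.98  90.95 114.92]
 [  6.     6.13  -1.1    2.86  -1.14   0.14  16.93  90.95 114.9 ]
 [  6.05   6.12  -0.9    2.11  -1.16   0.17  16.93  90.91 114.92]]
mean [  5.95    6.293  -0.782   2.254  -1.155   0.169  16.994  90.934 114.936] std [0.07 0.46 0.24 0.54 0.03 0.02 0.06 0.02 0.04] L -0.184
```

arm_command --series '[[[0,0,0,0,0.2,0,0.5],[0,0,0,0,0.24,0,0.5]]]'

```text
time: 6.25
tool_pos: [0.6538, 0.0906, 0.1143]
tcp_rot: [1.571, 0.95, -1.563]
wrist_force: [-8.2, 5.2, 3.1]
width: 0.501
```

```bash
python3 mon.py 4
```

```text
t Ftan Frad Fz Mtan(L*F) Mrad ptan prad z
[[ 6.2500e+00  9.6700e+00 -6.7000e-01  3.0800e+00 -1.5300e+00  1.4000e-01
   1.8190e+01  9.1190e+01  1.1434e+02]
 [ 6.3000e+00  8.3600e+00 -1.0000e+00  4.0100e+00 -1.4600e+00  1.9000e-01
   1.8270e+01  9.1220e+01  1.1435e+02]
 [ 6.3500e+00  8.6000e+00 -1.6800e+00  3.7400e+00 -1.4600e+00  1.8000e-01
   1.8180e+01  9.1210e+01  1.1433e+02]
 [ 6.4000e+00  1.0320e+01 -8.9000e-01  3.7500e+00 -1.4500e+00  1.0000e-01
   1.8140e+01  9.1200e+01  1.1435e+02]
 [ 6.4500e+00  8.8000e+00 -1.2300e+00  4.3600e+00 -1.4700e+00  1.3000e-01
   1.8160e+01  9.1210e+01  1.1436e+02]]
mean [  6.35    9.148  -1.094   3.789  -1.475   0.148  18.187  91.206 114.346] std [0.07 0.73 0.34 0.42 0.03 0.03 0.04 0.01 0.01] L -0.161
```

arm_command --series '[[[0,0,0,-0.1,0.3,0.03,0.5]]]'

```text
time: 6.55
tool_pos: [0.6543, 0.0901, 0.1148]
tcp_rot: [1.569, 0.954, -1.567]
wrist_force: [-8.5, 5.4, 2.9]
width: 0.5
```

```bash
python3 mon.py 5
```

```text
t Ftan Frad Fz Mtan(L*F) Mrad ptan prad z
[[  6.55  10.07  -0.75   2.94  -1.64   0.19  18.83  91.   114.82]
 [  6.6    9.81  -1.33   2.1   -1.65   0.25  19.    90.97 114.81]
 [  6.65   9.58  -2.01   3.47  -1.61   0.28  18.85  91.01 114.7 ]
 [  6.7    8.96  -0.99   3.28  -1.6    0.18  18.77  91.05 114.67]
 [  6.75   8.67  -2.49   2.62  -1.54   0.22  18.79  91.03 114.67]
 [  6.8    9.66  -2.16   2.78  -1.55   0.21  18.75  91.05 114.64]]
mean [  6.675   9.458  -1.624   2.865  -1.6     0.222  18.833  91.017 114.718] std [0.09 0.49 0.64 0.45 0.04 0.03 0.08 0.03 0.07] L -0.169
```

arm_command --series '[[[0,0,0,-0.08,0.43,0.03,0.5]]]'

```text
time: 6.9
tool_pos: [0.6554, 0.0895, 0.1147]
tcp_rot: [1.567, 0.96, -1.572]
wrist_force: [-8.9, 7.1, 2.6]
width: 0.496
```

```bash
python3 mon.py 5
```

```text
t Ftan Frad Fz Mtan(L*F) Mrad ptan prad z
[[  6.9   11.24  -2.05   2.57  -1.94   0.36  20.05  91.   114.65]
 [  6.95  10.88  -1.21   3.2   -1.95   0.33  20.28  91.02 114.61]
 [  7.    11.89  -2.05   3.45  -1.88   0.38  20.08  91.05 114.56]
 [  7.05  10.37  -2.55   3.19  -1.85   0.38  20.01  91.08 114.52]
 [  7.1   10.68  -1.94   3.01  -1.84   0.35  19.96  91.07 114.51]
 [  7.15  10.24  -2.93   3.81  -1.86   0.38  19.99  91.06 114.54]]
mean [  7.025  10.882  -2.121   3.203  -1.886   0.363  20.062  91.047 114.567] std [0.09 0.56 0.54 0.38 0.04 0.02 0.11 0.03 0.05] L -0.173
```

About 0.95–0.97 N m now. One small trim, then I'll hold with the target fixed while I watch the load.

arm_command --series '[[[0,0,0,-0.06,0.36,0.02,0.5]]]'

```text
time: 7.25
tool_pos: [0.6556, 0.0895, 0.1142]
tcp_rot: [1.565, 0.966, -1.578]
wrist_force: [-9.6, 7.4, 3.1]
width: 0.502
```

```bash
python3 mon.py 10
```

```text
t Ftan Frad Fz Mtan(L*F) Mrad ptan prad z
[[  7.25  11.93  -1.94   3.08  -1.84   0.25  20.22  91.11 114.22]
 [  7.3   12.21  -1.31   3.84  -1.92   0.26  20.42  91.18 114.2 ]
 [  7.35  12.03  -2.33   4.55  -1.87   0.23  20.36  91.14 114.19]
 [  7.4   11.74  -1.89   3.55  -1.82   0.31  20.31  91.14 114.18]
 [  7.45  11.8   -2.61   3.4   -1.85   0.27  20.3   91.14 114.19]
 [  7.5   11.31  -2.1    3.55  -1.88   0.29  20.31  91.15 114.26]
 [  7.55  11.16  -2.     4.17  -1.85   0.29  20.31  91.13 114.22]
 [  7.6   11.49  -2.93   3.39  -1.9    0.29  20.31  91.14 114.25]
 [  7.65  11.38  -1.87   3.43  -1.82   0.28  20.31  91.11 114.24]
 [  7.7   11.23  -2.17   3.72  -1.87   0.29  20.3   91.15 114.24]
 [  7.75  11.73  -2.24   3.62  -1.84   0.34  20.29  91.13 114.23]]
mean [  7.5    11.639  -2.126   3.662  -1.86    0.28   20.314  91.138 114.218] std [0.16 0.33 0.4  0.39 0.03 0.03 0.05 0.02 0.03] L -0.16
```

Steady at about 11.2 N, or 1.0 N m; the direct force says 11.6 and the moment channel 10.9. Now holding it.

```bash
python3 mon.py 48
```

```text
t Ftan Frad Fz Mtan(L*F) Mrad ptan prad z
[[  7.75  11.73  -2.24   3.62  -1.84   0.34  20.29  91.13 114.23]
 [  7.95  11.94  -1.54   3.99  -1.86   0.33  20.27  91.14 114.22]
 [  8.15  11.66  -1.46   4.49  -1.91   0.24  20.26  91.13 114.23]
 [  8.35  10.97  -2.08   4.21  -1.87   0.31  20.29  91.13 114.24]
 [  8.55  12.1   -1.47   4.26  -1.85   0.3   20.3   91.15 114.24]
 [  8.75  12.06  -1.37   3.91  -1.88   0.28  20.29  91.13 114.23]
 [  8.95  11.67  -1.88   3.58  -1.83   0.3   20.31  91.14 114.24]
 [  9.15  11.59  -1.93   3.33  -1.92   0.29  20.3   91.14 114.22]
 [  9.35  11.71  -2.04   3.63  -1.89   0.28  20.26  91.14 114.2 ]
 [  9.55  10.81  -2.69   4.02  -1.9    0.29  20.3   91.15 114.24]
 [  9.75  12.39  -2.24   4.64  -1.9    0.33  20.3   91.14 114.24]
 [  9.95  11.64  -2.98   3.15  -1.86   0.27  20.29  91.16 114.24]
 [ 10.15  10.24  -1.8    3.58  -1.89   0.3   20.28  91.14 114.23]]
mean [  8.95   11.662  -1.982   3.748  -1.877   0.302  20.292  91.138 114.232] std [0.71 0.47 0.44 0.44 0.03 0.03 0.02 0.01 0.02] L -0.161
```

Held for about 2.9 s at 0.98–1.04 N m, perfectly steady. Next I'll unload gently.

arm_command --series '[[[0,0,0,-0.05,-0.1,0,0.5],[0,0,0,-0.05,-0.15,0,0.5],[0,0,0,-0.05,-0.3,0,0.5],[0,0,0,0,-0.4,0,0.5],[0,0,0,0,-0.4,0,0.5],[0,0,0,0,0,0,0.5]]]'

```text
time: 10.75
tool_pos: [0.6435, 0.0959, 0.1159]
tcp_rot: [1.564, 0.964, -1.576]
wrist_force: [-0.4, -0.1, 0.0]
width: 0.5
```

```bash
python3 tgt.py 61.8 0.117 0.0; python3 - <<'E'
from h import *
snap('wrist','wrist5')
E
```

```text
t 10.75 pos [0.6435 0.0959 0.1159] r,ang 0.0912 57.68 tangent-ang(bar equiv) 61.730000000000004 F [-0.44 -0.12  0.  ] Ftan -0.33 torque [-0.013 -0.035 -0.025] w 0.49991362087207475
shift cm [-0.09 -0.66  0.13] turn [-0.001 -0.009  0.028]
```

View pics/wrist5.png

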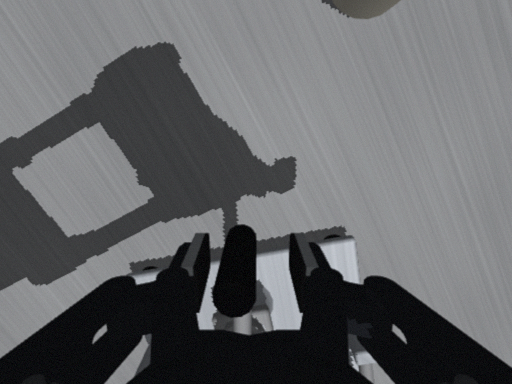

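The load is off and the post stayed put, now between the pads. I'll swing it back with the other pad.

arm_command --series '[[[0,0,0.015,0,-0.5,0.05,0.5],[0,0,0.013,0,-0.5,0.05,0.5],[0,0,0,0,-0.5,0,0.5],[-0.03,0,0,0.05,-0.4,0.02,0.5],[-0.045,0,0,0.05,-0.4,0.02,0.5],[-0.045,0,0,0.05,-0.4,0.02,0.5],[-0.045,0,0,0.05,-0.4,0.02,0.5]]]'

```text
time: 11.5
tool_pos: [0.614, 0.1087, 0.1149]
tcp_rot: [1.45, 1.041, -1.428]
wrist_force: [0.3, 0.2, 0.9]
width: 0.499
```

```bash
python3 tgt.py 72 0.117 -0.0123
```

```text
t 11.5 pos [0.614  0.1087 0.1149] r,ang 0.092 77.87 tangent-ang(bar equiv) 71.78999999999999 F [0.26 0.22 0.94] Ftan 0.18 torque [-0.074 -0.061 -0.009] w 0.4985924139898458
shift cm [-0.22 -0.29  0.18] turn [-0.004 -0.009 -0.008]
```

arm_command --series '[[[-0.05,0,0,0,-0.45,0.03,0.5],[-0.05,0,0,0,-0.45,0.03,0.5],[-0.05,0,0,0,-0.45,0.03,0.5],[-0.05,0,0,0,-0.45,0.03,0.5],[-0.05,0,0,0,-0.45,0.03,0.5],[-0.05,0,0,0,-0.45,0.03,0.5],[-0.05,0,0,0,-0.45,0.03,0.5],[-0.05,0,0,0,-0.45,0.03,0.5]]]'

```text
time: 12.3
tool_pos: [0.5761, 0.1121, 0.1151]
tcp_rot: [1.136, 1.253, -1.114]
wrist_force: [1.7, -0.4, -0.1]
width: 0.502
```

```bash
python3 tgt.py 98 0.117 -0.0123;python3 - <<'E'
from h import *
snap('wrist','wrist6')
E
```

```text
t 12.3 pos [0.5761 0.1121 0.1151] r,ang 0.0951 101.3 tangent-ang(bar equiv) 96.42 F [ 1.66 -0.36 -0.14] Ftan 1.59 torque [-0.008 -0.058  0.007] w 0.5022770176449314
shift cm [-0.2  -0.66  0.54] turn [-0.028 -0.003 -0.015]
```

View pics/wrist6.png

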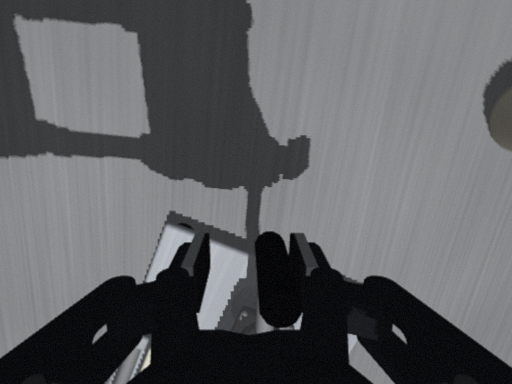

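arm_command --series '[[[-0.02,0,0,0,-0.4,0.1,0.5],[-0.03,0,0,0,-0.4,0.1,0.5],[-0.04,0,0,0,-0.35,0.1,0.5],[-0.045,0,0,0,-0.3,0.08,0.5],[-0.045,0,0,0,-0.25,0.05,0.5],[-0.045,0,0,0,-0.2,0.03,0.5]]]'

```text
time: 12.95
tool_pos: [0.5564, 0.1045, 0.1151]
tcp_rot: [0.957, 1.346, -0.935]
wrist_force: [0.6, 0.2, -0.7]
width: 0.501
```

```bash
python3 tgt.py 113.4 0.117 -0.0123
```

```text
t 12.95 pos [0.5564 0.1045 0.1151] r,ang 0.0939 114.1 tangent-ang(bar equiv) 110.1 F [ 0.55  0.17 -0.66] Ftan 0.57 torque [-0.045 -0.057 -0.011] w 0.5011829833199106
shift cm [-0.21 -1.09  0.48] turn [-0.058  0.    -0.016]
```

Bar at about 106.5°, so roughly 11 mm remain. I'll slow down.

arm_command --series '[[[-0.02,0,0,0,-0.2,0.1,0.5],[-0.02,0,0,0,-0.2,0.1,0.5],[-0.02,0,0,0,-0.2,0.1,0.5],[0,0,0,0,-0.15,0.05,0.5]]]'

```text
time: 13.35
tool_pos: [0.5502, 0.0983, 0.1151]
tcp_rot: [0.909, 1.367, -0.886]
wrist_force: [-0.1, 0.7, 0.9]
width: 0.5
```

```bash
python3 tgt.py 113.4 0.117 -0.0123
```

```text
t 13.35 pos [0.5502 0.0983 0.1151] r,ang 0.0911 119.26 tangent-ang(bar equiv) 113.78 F [-0.12  0.65  0.94] Ftan 0.15 torque [ 0.075 -0.042  0.036] w 0.4999468594399155
shift cm [-0.19 -0.3   0.1 ] turn [ 0.007  0.    -0.017]
```

arm_command --series '[[[0,0,0,0,-0.12,0,0.5],[0,0,0,0,-0.1,0,0.5]]]'

```text
time: 13.55
tool_pos: [0.5479, 0.0973, 0.1151]
tcp_rot: [0.909, 1.367, -0.886]
wrist_force: [0.4, 1.6, -0.0]
width: 0.499
```

```bash
python3 tgt.py 113.4 0.117 -0.0123
```

```text
t 13.55 pos [0.5479 0.0973 0.1151] r,ang 0.0914 120.79 tangent-ang(bar equiv) 113.74 F [ 0.39  1.56 -0.01] Ftan 0.97 torque [ 0.088 -0.025  0.042] w 0.499029048923031
shift cm [-0.19 -0.05  0.09] turn [ 0.006  0.    -0.017]
```

arm_command --series '[[[0,0,0,0,-0.1,0,0.5],[0,0,0,0,-0.1,0,0.5]]]'

```text
time: 13.75
tool_pos: [0.5468, 0.0967, 0.1155]
tcp_rot: [0.91, 1.366, -0.885]
wrist_force: [1.9, 2.3, -0.9]
width: 0.499
```

```bash
python3 tgt.py 113.4 0.117 -0.0123; sed -e 's/61.8/113.4/' mon.py > mon2.py; python3 mon2.py 3
```

```text
t 13.75 pos [0.5468 0.0967 0.1155] r,ang 0.0914 121.56 tangent-ang(bar equiv) 113.72 F [ 1.87  2.31 -0.91] Ftan 2.64 torque [ 0.155 -0.28   0.012] w 0.49908401263721996
shift cm [-0.15  0.07  0.08] turn [ 0.006  0.001 -0.019]
t Ftan Frad Fz Mtan(L*F) Mrad ptan prad z
[[ 1.3750e+01 -2.6400e+00 -1.3800e+00 -9.1000e-01  3.2000e-01  3.0000e-02
  -1.2980e+01  9.0500e+01  1.1545e+02]
 [ 1.3800e+01 -3.2000e+00 -8.6000e-01  2.4000e-01  3.0000e-01  9.0000e-02
  -1.3050e+01  9.0500e+01  1.1545e+02]
 [ 1.3850e+01 -3.0200e+00 -5.1000e-01 -1.4400e+00  3.0000e-01  7.0000e-02
  -1.3040e+01  9.0490e+01  1.1545e+02]
 [ 1.3900e+01 -2.0100e+00 -1.1000e-01 -1.6300e+00  3.2000e-01 -2.0000e-02
  -1.3050e+01  9.0510e+01  1.1543e+02]]
mean [ 1.38250e+01 -2.71600e+00 -7.15000e-01 -9.35000e-01  3.09000e-01
  4.30000e-02 -1.30320e+01  9.04980e+01  1.15447e+02] std [0.06 0.46 0.47 0.73 0.01 0.04 0.03 0.01 0.01] L -0.114
```

The parked stop is confirmed: about 2.5 N (0.2 N m) against 0.45 N of friction, at the expected angle. Now I'll back off to the centre and lift clear.

arm_command --series '[[[0,0,0,0,0.1,0,0.5],[0,0,0,0,0.3,0,0.5],[0,0,0,0,0.5,0,0.5],[0,0,0,0,0.4,0,0.5],[0,0,0,0,0,0,0.5],[0,0,0,0,0,0,0.5]]]'

```text
time: 14.5
tool_pos: [0.5583, 0.1017, 0.1147]
tcp_rot: [0.908, 1.369, -0.888]
wrist_force: [0.5, -0.3, -0.5]
width: 0.503
```

```bash
python3 tgt.py 113.4 0.117 0;python3 - <<'E'
from h import *
snap('wrist','wrist7')
E
```

```text
t 14.5 pos [0.5583 0.1017 0.1147] r,ang 0.0906 113.69 tangent-ang(bar equiv) 113.74 F [ 0.48 -0.29 -0.49] Ftan 0.32 torque [ 0.052 -0.001  0.003] w 0.50341048887748
shift cm [-0.23  0.05  0.09] turn [ 0.006  0.    -0.014]
```

View pics/wrist7.png

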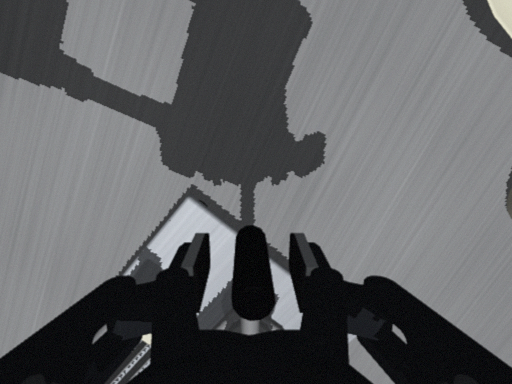

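The post at (250,270) is centred with clear gaps on both sides. I'll lift straight up.

arm_command --series '[[[0,0,0,-1.5,0,0,0.5],[0,0,0,-3.0,0,0,0.5],[0,0,0,-4.0,0,0,0.5],[0,0,0,-4.0,0,0,0.5],[0,0,0,-2.0,0,2.0,0.5],[0,0,0,0,0,2.0,0.5],[0,0,0,0,0,0,0.5],[0,0,0,0,0,0,0.5]]]'

```text
time: 15.35
tool_pos: [0.5717, 0.0635, 0.2734]
tcp_rot: [0.908, 1.366, -0.886]
wrist_force: [1.7, -0.5, -0.8]
width: 0.501
```

```bash
python3 - <<'E'
from h import *
st(); snap('wrist','wrist8'); snap('scene','scene8')
im,d,K,E=ld('wrist8');P=pts(d,K,E);Z=P[...,2]
q=P[(Z>.136)&(Z<.145)&(np.hypot(P[...,0]-.559,P[...,1]-.101)<.04)]
c=cv2.minEnclosingCircle(q[:,:2].astype(np.float32)); print(len(q),q.mean(0).round(4),c)
u=np.array(c[0])-[.5947,.0188]; print(np.hypot(*u),np.degrees(np.arctan2(u[1],u[0])))
E
```

```text
time 15.35
q [ 0.0649  0.0528  1.8093  0.0044  1.2621 -0.3514]
tool_pos [0.5717 0.0635 0.2734]
tcp_rot [ 0.9081  1.3658 -0.8856]
wrist_force [ 1.6737 -0.5411 -0.8297]
torque [-0.0228  0.023  -0.0141]
width 0.5008
R [[0.017, 0.915, 0.403], [0.005, 0.403, -0.915], [-1.0, 0.018, 0.002]]
309 [0.5594 0.1031 0.1391] ((0.5594892501831055, 0.10261917114257812), 0.008915532380342484)
0.09091452223763122 112.78629755207226
```

View pics/wrist8.png

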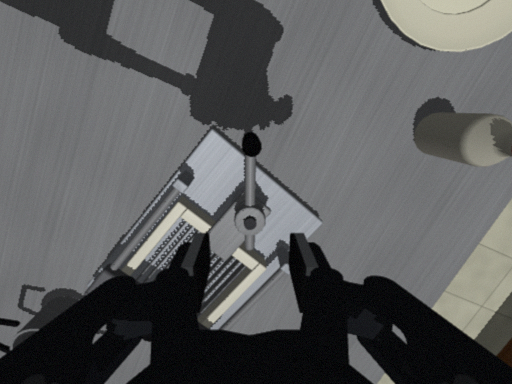

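View pics/scene8.png

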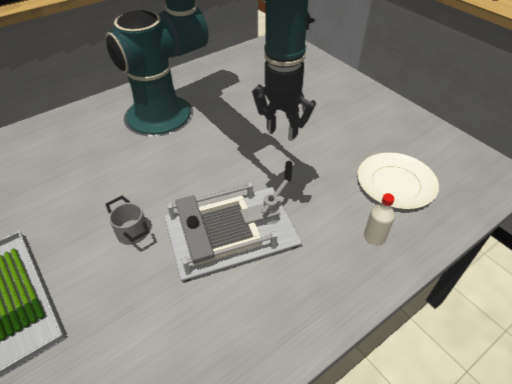

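The wrist view shows the post at (251,144) and the hub at (250,220), with the bar at 112.8° (parked about 113.4°, and its stop was felt). The scene view shows the pot, plate and bottle where they were and the arm clear of everything.

```bash
python3 -c "
from workcell import bot
print(bot.finish_job())"
```

```text
the job is handed in; nothing more can be done
None
```

The tightness check is done: the clamp screw held at about 1 N m, and the handle is back at its parked end with the gripper clear. The job was handed in at about 15.5 s.

- **Start:** the handle was not parked. It stood at about 0.62 rad of its free play.
- **Loading:** with a loose straddle around the post and no pinch, I swung it clockwise until it took hold at about 62° in the world. I then loaded it in small steps and held for about 2.9 s.
- **Torque during the hold:** the direct force read 11.7 N (1.03 to 1.05 N m). The moment channel gave about 10.9 N (0.98 N m). The two disagree by about 6%, and the highest reading seen stayed well under 1.4 N m.
- **Screw not turning:** the tool stayed within about 0.02 mm (standard deviation) during the hold, so I saw no slip. I did not measure the screw's own angle separately.
- **Parking:** the other pad swung the handle back until it met the parked stop at about 2 to 3 N (0.2 N m). I then released it and lifted clear.
- **Last checks:** the final picture puts the bar at 112.8°, against about 113.4° expected, which is within my measuring error. The plate, bottle and pot look unmoved.

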